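# Open the double-latched hood of the dust filter unit

### The arm

A 6-joint arm with a two-finger parallel gripper is mounted at the origin on the work surface; the furniture and walls round the work are solid. World frame = base frame: x ahead of the robot, y to its left, z up, the work surface at z = 0. Lengths are in mm, angles in rad, forces in N, time in s.
With the tool pointing down it reaches from about 350 to 975 mm from the base axis. Payload 7.1 kg.
Tool frame: the origin (TCP) lies midway between the tips of the shut fingers; the grasp point (between the pads) lies ctrl.grip_point_offset behind it (ctrl.grip_point_offset is the distance from the TCP to the grasp point, in mm); z points along the fingers, y is the line along which they close (so a half turn about z gives the same grasp; the last joint's range is limited). The gripper opens to 88 mm and grips with 3 to 60 N. Pads are 20 mm wide; open, the fingers measure 115 mm over their backs; the gripper's body (75 mm by 178 mm) begins 61 mm behind the grasp point.
Start: joints at [1.234, 0.423, 1.63, -0, 1.089, -0.019], TCP at [195.266, 593.697, 222.675] pointing down, gripper open.
Joint ranges: [-3, 3], [-0.9, 2.11], [0.09, 2.58], [-1.31, 4.45], [0.11, 2.69], [-2.54, 2.54]. Speed limits (rad/s): [2.39, 2.39, 3.01, 3.14, 3.14, 3.14].

### API

Orientations are given as a rotation vector (axis times angle).
In Python, from workcell import ctrl, get_image, close_job, finder gives the robot as it stands.
- The arm moves only by the tool servo_tool, never from a script. Its argument "deltas" is a list of rows, each a list of 2 entries, a list of its own where there are three numbers: the shift along the tool's x, y, z in mm, then the turn, a rotation vector about the tool's x, y, z in rad. A call has 1 to 5 rows; each row is the pose to reach, as a shift and turn from the pose commanded when the call began, along the tool's axes at that moment; what a row does not reach only later rows make up. A row lasts 1/12 s, in which the tool goes at most 41.7 mm and 7.16 degrees, less where a joint would pass 70% of its speed; a pose out of reach is approached as far as the arm can. A call with a gripper value outside its range is refused whole. "grip" is the closure, from -1 (fully open) to 1 (shut), so that 0 is half open, set as the call begins (left out, the last holds). The fingers move at their own pace and stop on an object; the grip force is fixed at half the most. Time passes only in rows, so rows that repeat a pose let the fingers close. It gives the time, the measured TCP pose, the force, the opening and the grip force at its end, in the units of the state.
- ctrl.get_obs(): the state, without advancing time (a new reading comes with each control period).
- get_image(name): name is "scene" or "top" or "wrist"; returns a dict with "frame" (400x640x3 uint8, blue, green, red), "depth" (400x640 float32, mm along the optical axis (not along the pixel's ray), 0 where there is no reading), "K" (3x3 intrinsics, pixels), "pose" (4x4, takes a point from camera to world coordinates). Camera axes: x right, y down, z forward; pixel columns grow to the right and rows downward; lengths in mm; the calibration is good to about 2 mm. The wrist camera is an equidistant fisheye: a pixel r from the principal point sees the ray r / f radians off the axis. A picture is of the moment at which its call begins.
- close_job(): hands the job in; it is judged then, once.
Trained networks look in a picture, given as the dict that the camera call returned (one of the last four; its "shot" number tells which), for a name from the list of things; names that differ only in an ending like _2 or _b are one class to them, and where a whole thing is asked for, a point or a joint stands for the part that bears it (a point fixed in the world has none). Each returns a list of dicts, best first, with "score" (0 to 1); they miss things now and then, are a little off and sometimes report something else, mostly with a low value. They report only what shows in the picture. A call takes as long as a camera call.
- finder.search_frame(query, picture): "rect" ([centre column, centre row, width, height] as shares, 0 to 1, of the picture: columns of its width, rows of its height, round what is visible of it).
- finder.silhouettes(query, picture): "mask" (400x640 bool, what is visible of it) and "rect" ([centre column, centre row, width, height] as shares, 0 to 1, of the picture: columns of its width, rows of its height, round what is visible of it).
The state is a dict: "t": time; "qpos": joint angles; "qvel": joint speeds; "joint_torque": joint torques, N m; "ee_pos": TCP position; "orientation": TCP orientation; "ft_force": force on the tool from outside, world axes, zero at the start; "moment": the same for the moment, N m; "width": finger opening in mm; "grasp_force": force on a finger pad.
Only numpy, scipy, OpenCV 4.12 (cv2) and the standard library are available. Lean on these libraries where they do the work, as an engineer would, in place of code of your own. Each camera call takes 0.05 s, during which the arm holds its last target. There are 200 camera calls.

### The job

Open the hood of the small grey filter unit. Draw its bolt clear, raise the hood gently until the safety catch underneath holds it, feel under the lip for the catch's hidden tab and push it as far as it will go (to the left, seen from the lip's side) without forcing it, then raise the hood at least half-way so that it stays up by itself. Leave the other things on the bench undisturbed.

Things in the scene. Friction and masses are not known exactly. Their poses are not given: they have to be found in the camera images.
- filter_unit: Grey steel filter unit, fixed to the bench: housing 140 deep (x) x 200 wide (y) mm with a hinged hood on top, 161 mm high when shut. Origin: centre of the underside, on the bench. x points from the hood's lip (its front, facing the bench's right side) to the hinge, y to its left, z up. Front wall at x -70, only 78 mm high; above it the front is open, free as far as x 0 but for the catch.
- lip (a point): Middle of the hood's front edge. The hood is a grey sheet 220 mm wide (y), 6 mm thick, with a 10 mm thick rolled front edge that overhangs the front wall by 46 mm. When shut this point is at x -116, y 0, z 156 mm from the unit's origin and the edge's underside at z 151. It can be lifted from below, along the whole lip.
- hood_handle (a point): Middle of the black bow handle on top of the hood, a round bar 10 mm thick and 90 mm long along the unit's y, its axis 29 mm above the hood's top; when shut at x -35, y -35, z 190 mm from the unit's origin.
- hood_hinge (a point): Middle of the hood's hinge axis, which runs along the unit's y at x 65, z 140 mm from its origin.
- hood (a joint): Hood angle in rad: 0 shut, grows as the front rises, 1.3 at most. Balanced by a gas spring, stiff hinge: about 3 N at the lip moves it, and it stays where left. With the bolt drawn it rises 0.10 to 0.19 (differs each time) until the safety catch holds it; only within about 0.04 below that stop can the catch be pushed. More than 40 N on the catch (about 24 N at the lip) damages it.
- bolt_knob (a point): On the axis of the bolt's upright steel knob on top of the hood near its left edge: 14 mm across, 18 mm cap, standing from z 175 to z 210 mm; this point is at z 195. With the bolt shut the knob is at x -70, y 75 mm from the unit's origin. The bar lies along y at z 170, its nose under a keeper loop (top z 185) at y 121. Bar guides up to z 179 mm stand at y 30 and y 96.
- bolt (a joint): Travel of the bolt in m: 0 fully shut, 0.025 fully drawn at a firm stop. It is drawn to the unit's right (-y), away from the keeper; the hood is free from 0.018. Slides with about 3 N friction and stays where left.
- catch (a joint): Travel of the hidden safety catch's tab in m: 0 holding, 0.028 fully home at a firm stop. It slides to the unit's left (+y), drawing back 12 mm (+x) over its whole travel, with about 5 N friction and stays where left; blocked after about 5 mm until the hood is raised to its stop. Pressing the tab with more than 20 N damages it.
- tape: Yellow tape measure, a loose bystander 38 x 85 x 64 mm, origin at the centre of its underside.
- tin: Round tin of screws, a loose bystander 86 mm across, 38 mm high, origin at the centre of its underside.
- battery: Black battery pack, a loose bystander 73 x 110 x 66 mm, origin at the centre of its underside.
- glue: Glue bottle, a loose bystander 62 mm across, 190 mm high, origin at the centre of its underside.
- catch_bay (a point): Fixed point on the unit, not on the tab: x -109, y 0, z 116 mm from its origin, under the hood's lip. The catch's tab, an upright steel plate 6 mm thick (y), 36 mm high, ends 7 mm behind the lip's edge at this x and extends back from there; it is within 4 mm of this height. Where it stands along y is not known: its right face is 40 mm right to 10 mm left of this point before it is pushed.

How it is judged:
By the outcome, as a careful person would: the job done as asked, in the order asked, and still so for the second after the job is handed in, with the robot touching nothing.
It also fails if it takes over 59 s, if anything falls off the work surface, if the arm or the gripper's body presses on something with over 40 N, if the wrist force passes 120 N, or if a joint passes its speed limit or range.

## Working session

There is one attempt and no reset: what is moved stays moved. The work goes in short steps, Python scripts to look and compute and a tool call to move; the robot and the scene stay as the last step left them, time stands still between calls to the robot, and variables do not carry over. Pictures are saved under pics/ and viewed, at most 10 in all, crops included, and the job is handed in when it is done.

Besides the shell and the picture viewer there is one more tool, called after "Emit:" by a JSON object that holds its "name" and its "arguments", one argument or row to a line. servo_tool: Moves the arm, as the interface text tells. Its arguments: {"type":"object","properties":{"deltas":{"type":"array","items":{"type":"array"}},"grip":{"type":"number"}},"required":["deltas"]}

```bash
ls; mkdir -p pics; cat > h.py <<'E'
import numpy as np, cv2
from workcell import ctrl, get_image, close_job, finder
from scipy.spatial.transform import Rotation as R
def pts(p,mask=None):
    d=p["depth"];v,u=np.nonzero((d>0)&(mask if mask is not None else True))
    z=d[v,u];K=p["K"]
    c=np.stack([(u-K[0,2])/K[0,0]*z,(v-K[1,2])/K[1,1]*z,z],1)
    return c@p["pose"][:3,:3].T+p["pose"][:3,3],u,v
def proj(p,X):
    c=(np.atleast_2d(X)-p["pose"][:3,3])@p["pose"][:3,:3]
    return np.stack([p["K"][0,0]*c[:,0]/c[:,2]+p["K"][0,2],p["K"][1,1]*c[:,1]/c[:,2]+p["K"][1,2]],1)
E
python3 - <<'E'
from h import *
o=ctrl.get_obs();print({k:np.round(o[k],3) for k in o},ctrl.grip_point_offset)
ims=[]
for n in("scene","top"):
    p=get_image(n);ims.append(p["frame"])
    print(n,np.round(p["pose"],2).tolist(),p["K"][0,0])
    for q in("filter_unit","bolt_knob","hood_handle","tape","tin","battery","glue"):
        for r in finder.silhouettes(q,p)[:2]:
            P,u,v=pts(p,r["mask"])
            print(q,round(r["score"],2),np.round(np.array(r["rect"])*[640,400,640,400]),len(P),np.round(np.median(P,0)) if len(P) else "", np.round(np.percentile(P,[3,97],axis=0)).tolist() if len(P) else "")
    cv2.imwrite(f"pics/{n}0.png",p["frame"])
E
```

```text
pics
{'t': np.float64(0.0), 'qpos': array([ 1.234,  0.424,  1.631, -0.   ,  1.089, -0.019]), 'qvel': array([-0.001,  0.   , -0.   ,  0.   , -0.   ,  0.001]), 'joint_torque': array([-1.0000e-03, -5.4461e+01, -2.7368e+01,  6.4000e-02,  2.3000e-02,
       -0.0000e+00]), 'ee_pos': array([195.106, 593.204, 221.926]), 'orientation': array([-4.970e-01, -3.102e+00,  2.000e-03]), 'ft_force': array([ 0.161,  1.077, -0.128]), 'moment': array([ 0.005,  0.03 , -0.029]), 'grasp_force': np.float64(0.0), 'width': np.float64(87.824)} 18.700000000000003
scene [[0.65, -0.31, 0.69, -355.03], [-0.76, -0.28, 0.59, -690.47], [0.01, -0.91, -0.41, 641.12], [0.0, 0.0, 0.0, 1.0]] 410.44866108996183
filter_unit 0.66 [256. 198.  85.  68.] 3948 [416. 239. 112.] [[351.0, 178.0, 11.0], [568.0, 349.0, 185.0]]
bolt_knob 0.65 [256. 180.   9.  13.] 49 [401. 207. 184.] [[395.0, 201.0, 168.0], [428.0, 216.0, 207.0]]
hood_handle 0.73 [257. 184.  82.  41.] 1749 [440. 252. 160.] [[352.0, 169.0, 108.0], [566.0, 357.0, 192.0]]
hood_handle 0.45 [253. 183.  23.  18.] 101 [402. 207. 174.] [[352.0, 199.0, 159.0], [445.0, 226.0, 2
[... 1078 characters left out ...]
. 191.  82.  92.] 5678 [463. 270. 161.] [[360.0, 179.0, 156.0], [570.0, 364.0, 188.0]]
hood_handle 0.16 [236. 194.  79.  92.] 5806 [460. 268. 161.] [[356.0, 179.0, 155.0], [569.0, 362.0, 187.0]]
tape 0.76 [300. 200.  25.  27.] 365 [457. 106.  56.] [[428.0, 77.0, 3.0], [490.0, 141.0, 66.0]]
tin 0.56 [365. 182.  31.  34.] 669 [517. -89.   5.] [[476.0, -128.0, -4.0], [555.0, -52.0, 36.0]]
battery 0.88 [435. 180.  43.  23.] 957 [ 518. -290.   50.] [[487.0, -345.0, 14.0], [555.0, -242.0, 66.0]]
battery 0.47 [255. 216.   6.  26.] 109 [403. 210. 176.] [[365.0, 202.0, 170.0], [439.0, 219.0, 211.0]]
glue 0.74 [403. 168.  26.  31.] 549 [ 536. -191.  119.] [[517.0, -225.0, 3.0], [574.0, -169.0, 178.0]]
```

```bash
python3 - <<'E'
from h import *
p=get_image("top");r=finder.silhouettes("filter_unit",p)[0]
P,u,v=pts(p,r["mask"]); H=P[(P[:,2]>150)&(P[:,2]<168)]
rc=cv2.minAreaRect(H[:,:2].astype(np.float32));print("hood rect",rc, np.median(H[:,2]))
K=P[(P[:,2]>196)];print("high pts",len(K),np.round(K.mean(0)))
Hd=P[(P[:,2]>180)&(P[:,2]<196)];print(np.round(Hd,0)[::4].tolist())
im=cv2.resize(p["frame"][110:270,160:480],None,fx=2.5,fy=2.5,interpolation=cv2.INTER_CUBIC);cv2.imwrite("pics/t1.png",im)
q=get_image("scene");cv2.imwrite("pics/s1.png",cv2.resize(q["frame"][120:320,180:460],None,fx=2.8,fy=2.8,interpolation=cv2.INTER_CUBIC))
P,u,v=pts(q);m=(P[:,2]>192)&(P[:,2]<215)&(abs(P[:,0]-401)<40)&(abs(P[:,1]-207)<40);print("scene knob",m.sum(),P[m].mean(0))
E
```

```text
hood rect ((459.31524658203125, 269.82421875), (235.51605224609375, 192.0648651123047), 9.102876663208008) 160.92755916778015
high pts 65 [448. 233. 204.]
[[550.0, 272.0, 194.0], [548.0, 265.0, 191.0], [541.0, 271.0, 196.0], [538.0, 269.0, 194.0], [536.0, 264.0, 193.0], [533.0, 264.0, 194.0], [528.0, 266.0, 194.0], [523.0, 269.0, 192.0], [520.0, 269.0, 194.0], [516.0, 265.0, 196.0], [514.0, 263.0, 194.0], [511.0, 260.0, 195.0], [506.0, 263.0, 194.0], [503.0, 263.0, 194.0], [498.0, 265.0, 194.0], [495.0, 263.0, 193.0], [492.0, 257.0, 195.0], [488.0, 255.0, 189.0], [485.0, 255.0, 191.0], [479.0, 262.0, 194.0], [476.0, 254.0, 193.0], [472.0, 260.0, 190.0], [468.0, 256.0, 196.0], [465.0, 256.0, 195.0], [463.0, 256.0, 194.0], [461.0, 257.0, 190.0], [458.0, 254.0, 193.0], [456.0, 252.0, 186.0], [449.0, 213.0, 182.0], [441.0, 223.0, 184.0], [398.0, 206.0, 188.0], [380.0, 204.0, 181.0], [361.0, 190.0, 182.0], [358.0, 200.0, 184.0], [358.0, 187.0, 186.0], [355.0, 212.0, 188.0], [356.0, 202.0, 187.0], [356.0, 192.0, 188.0], [353.0, 215.0, 188.0], [353.0, 205.0, 186.0], [353.0, 195.0, 184.0], [350.0, 215.0, 187.0], [351.0, 205.0, 183.0]]
scene knob 33 [400.16767942 207.37986306 201.75094424]
```

View pics/t1.png

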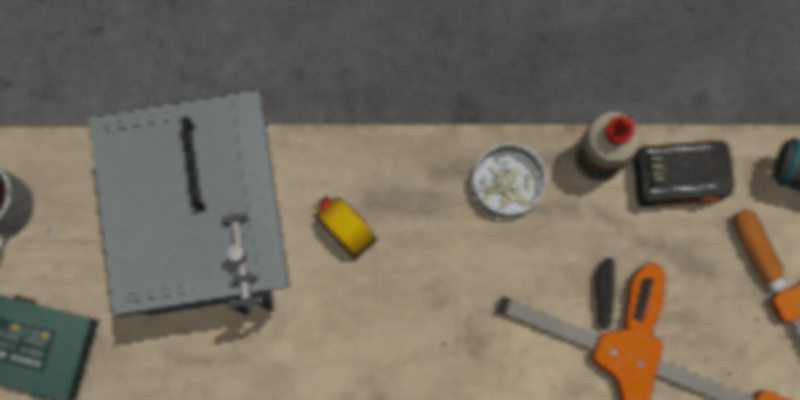

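View pics/s1.png

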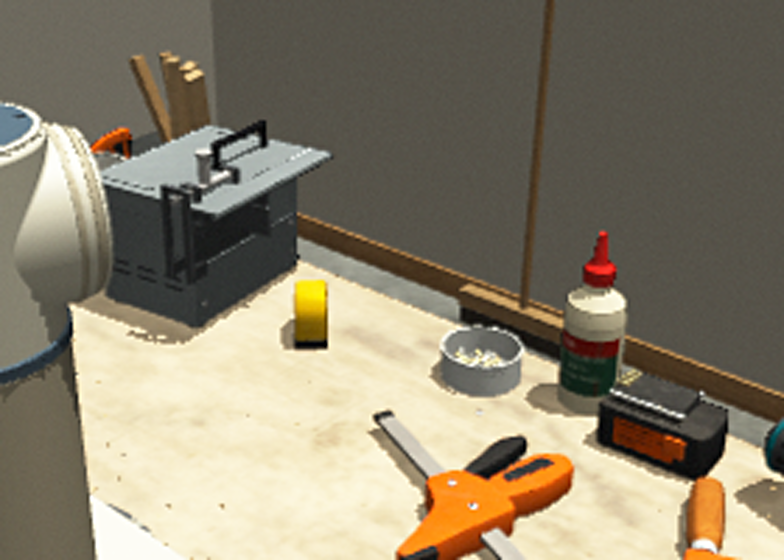

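The top picture shows the unit at left (hood corners at about px (90,118), (260,93), (288,285), (110,313) in the crop), with the lip facing right and the knob at (235,253). The yellow tape stands in front of the lip at (345,227). The scene picture confirms this and shows a back wall close behind the bench.

```bash
python3 - <<'E'
from h import *
p=get_image("top");P,u,v=pts(p)
for y0 in(300,200,100,0,-100):
    m=(abs(P[:,1]-y0)<6)&(P[:,0]>560)
    print(y0,[ (int(a),int(b)) for a,b in P[m][np.argsort(P[m][:,0])][::12][:,[0,2]]][:25])
q=get_image("scene");P2,_,_=pts(q)
m=(P2[:,0]>570)&(P2[:,2]>20)&(P2[:,1]>-300)&(P2[:,1]<400)
H,_=np.histogram(P2[m][:,0],bins=range(570,800,10));print(H)
# fit of unit pose
r=finder.silhouettes("filter_unit",p)[0];P,u,v=pts(p,r["mask"]);H=P[(P[:,2]>152)&(P[:,2]<168)][:,:2]
for yaw in np.radians([97,98,98.5,99,99.5,100,101]):
    ax=np.array([np.cos(yaw),np.sin(yaw)]);ay=np.array([-ax[1],ax[0]])
    a=H@ax;b=H@ay
    print(round(np.degrees(yaw),1),[round(x,1) for x in np.percentile(a,[.5,2,98,99.5])],[round(x,1) for x in np.percentile(b,[.5,2,98,99.5])])
# lip line: lowest y per x bin
xs=range(375,570,10);L=[(x+5,H[(H[:,0]>=x)&(H[:,0]<x+10),1].min()) for x in xs]
print(np.round(L).tolist());L=np.array(L);print(np.degrees(np.arctan(np.polyfit(L[1:-2,0],L[1:-2,1],1)[0])),np.polyval(np.polyfit(L[1:-2,0],L[1:-2,1],1),480))
E
```

```text
300 [(560, 162), (568, 162), (828, -904), (861, -907), (887, -906), (912, -901), (939, -902), (963, -910), (986, -898), (1014, -901), (1046, -898), (1082, -909), (1115, -893), (1144, -884), (1170, -907), (1194, -886), (1218, -889), (1243, -896), (1269, -904), (1297, -904), (1325, -903), (1358, -890), (1393, -893), (1425, -910), (1458, -907)]
200 [(560, 162), (564, 157), (569, 160), (573, -1), (578, 158), (582, 163), (586, 158), (820, -914), (838, -902), (863, -899), (889, -896), (916, -897), (953, -914), (982, -903), (1017, -893), (1049, -907), (1080, -888), (1106, -884), (1142, -908), (1168, -889), (1195, -902), (1222, -900), (1245, -901), (1272, -899), (1299, -910)]
100 [(560, 0), (569, 1), (578, 2), (588, 0), (846, -912), (876, -908), (904, -894), (937, -896), (975, -916), (1003, -902), (1038, -908), (1068, -900), (1100, -912), (1123, -888), (1155, -901), (1174, -893), (1203, -908), (1223, -904), (1244, -914), (1268, -892), (1291, -894), (1316, -900), (1339, -900), (1361, -899), (1385, -901)]
0 [(560, 0), (569, 1), (579, -2), (588, -1), (829, -890), (851, -894), (872, -894), (892,
[... 1442 characters left out ...]
p.float64(-395.4)]
100.0 [np.float64(91.8), np.float64(94.5), np.float64(276.7), np.float64(279.7)] [np.float64(-614.7), np.float64(-611.3), np.float64(-400.1), np.float64(-397.1)]
101.0 [np.float64(82.3), np.float64(85.7), np.float64(267.9), np.float64(271.4)] [np.float64(-618.4), np.float64(-614.3), np.float64(-403.4), np.float64(-399.8)]
[[380.0, 164.0], [390.0, 164.0], [400.0, 164.0], [410.0, 167.0], [420.0, 167.0], [430.0, 170.0], [440.0, 170.0], [450.0, 172.0], [460.0, 173.0], [470.0, 176.0], [480.0, 177.0], [490.0, 179.0], [500.0, 182.0], [510.0, 185.0], [520.0, 185.0], [530.0, 188.0], [540.0, 188.0], [550.0, 188.0], [560.0, 191.0], [570.0, 192.0]]
9.640626018046484 177.86115395017924
```

```bash
cat >> h.py <<'E'
YAW=np.radians(99.3);O=np.array([463,291,0.]);U=np.array([[np.cos(YAW),-np.sin(YAW),0],[np.sin(YAW),np.cos(YAW),0],[0,0,1]])
def w(x,y,z):return U@np.array([x,y,z])+O
def un(P):return U.T@(np.array(P)-O)
def ori(p):  # pitch down p, tool y = -unit y, x up
    z=U@[np.cos(p),0,-np.sin(p)];y=U@[0,-1.,0];return R.from_matrix(np.stack([np.cross(y,z),y,z],1))
def plan(P,Rt,n=5,o=None):
    o=o or ctrl.get_obs();R0=R.from_rotvec(o["orientation"]);d=R0.inv().apply(np.array(P)-o["ee_pos"]);t=(R0.inv()*Rt).as_rotvec()
    print("shift",np.round(d,1).tolist(),"len",round(np.linalg.norm(d)),"turn",np.round(t,3).tolist(),"deg",round(np.degrees(np.linalg.norm(t)),1))
    for i in range(1,n+1):print([np.round(d*i/n,1).tolist(),np.round(t*i/n,3).tolist()])
def st():
    o=ctrl.get_obs();print("t",round(o["t"],2),"unit",np.round(un(o["ee_pos"]),1),"F unit",np.round(U.T@o["ft_force"],1),"q",np.round(o["qpos"],2),"z axis",np.round(U.T@R.from_rotvec(o["orientation"]).as_matrix()[:,2],3));return o
E
python3 - <<'E'
from h import *
R0=R.from_rotvec(ctrl.get_obs()["orientation"]);t=(R0.inv()*ori(.26)).as_rotvec();print(np.degrees(np.linalg.norm(t)))
plan([290,390,330],R0*R.from_rotvec(t*.36))
E
```

```text
94.65418165373407
shift [-153.6, -163.9, -107.3] len 249 turn [-0.256, 0.421, 0.333] deg 34.1
[[-30.7, -32.8, -21.5], [-0.051, 0.084, 0.067]]
[[-61.5, -65.5, -42.9], [-0.102, 0.169, 0.133]]
[[-92.2, -98.3, -64.4], [-0.153, 0.253, 0.2]]
[[-122.9, -131.1, -85.8], [-0.205, 0.337, 0.266]]
[[-153.6, -163.9, -107.3], [-0.256, 0.421, 0.333]]
```

Emit:
{"name": "servo_tool", "arguments": {
  "deltas": [
    [[-20, -20, -32], [-0.05, 0.084, 0.066]],
    [[-45, -48, -62], [-0.1, 0.168, 0.133]],
    [[-75, -80, -85], [-0.15, 0.25, 0.2]],
    [[-105, -112, -100], [-0.2, 0.335, 0.265]],
    [[-135, -145, -107], [-0.255, 0.42, 0.333]]
  ],
  "grip": 1
}}

```text
t: 1.52
ee_pos: [270.2, 434.1, 327.7]
orientation: [-0.883, -2.586, -0.454]
ft_force: [1.5, 0.0, -0.4]
width: 58.0
grasp_force: 0.0
```

```bash
python3 - <<'E'
from h import *
st();plan(w(-75,118,300),ori(.26),9)
E
```

```text
t 1.52 unit [172.4 167.1 327.7] F unit [-0.2 -1.5 -0.4] q [ 0.7   0.09  1.91  0.55  1.11 -0.45] z axis [ 0.444  0.168 -0.88 ]
shift [-199.0, -126.4, -93.8] len 254 turn [-0.448, 0.745, 0.594] deg 60.4
[[-22.1, -14.0, -10.4], [-0.05, 0.083, 0.066]]
[[-44.2, -28.1, -20.8], [-0.1, 0.166, 0.132]]
[[-66.3, -42.1, -31.3], [-0.149, 0.248, 0.198]]
[[-88.5, -56.2, -41.7], [-0.199, 0.331, 0.264]]
[[-110.6, -70.2, -52.1], [-0.249, 0.414, 0.33]]
[[-132.7, -84.3, -62.5], [-0.299, 0.497, 0.396]]
[[-154.8, -98.3, -72.9], [-0.349, 0.58, 0.462]]
[[-176.9, -112.4, -83.4], [-0.399, 0.663, 0.528]]
[[-199.0, -126.4, -93.8], [-0.448, 0.745, 0.594]]
```

Emit:
{"name": "servo_tool", "arguments": {
  "deltas": [
    [[-22, -14, -10], [-0.05, 0.083, 0.066]],
    [[-44, -28, -21], [-0.1, 0.166, 0.132]],
    [[-66, -42, -31], [-0.15, 0.248, 0.198]],
    [[-88, -56, -42], [-0.2, 0.331, 0.264]],
    [[-111, -70, -52], [-0.25, 0.414, 0.33]]
  ]
}}

```text
t: 1.93
ee_pos: [320.0, 301.6, 311.1]
orientation: [-1.141, -1.993, -0.777]
ft_force: [0.9, -0.3, -0.1]
width: 24.6
grasp_force: 0.0
```

```bash
python3 - <<'E'
from h import *
st();plan(w(-75,118,290),ori(.26),5)
E
```

```text
t 1.93 unit [ 33.5 139.4 311.1] F unit [-0.4 -0.9 -0.1] q [ 0.12  0.17  2.12  0.97  1.32 -0.9 ] z axis [ 0.806  0.147 -0.574]
shift [-79.6, -13.5, -78.5] len 113 turn [-0.197, 0.334, 0.262] deg 26.8
[[-15.9, -2.7, -15.7], [-0.039, 0.067, 0.052]]
[[-31.9, -5.4, -31.4], [-0.079, 0.134, 0.105]]
[[-47.8, -8.1, -47.1], [-0.118, 0.2, 0.157]]
[[-63.7, -10.8, -62.8], [-0.158, 0.267, 0.21]]
[[-79.6, -13.5, -78.5], [-0.197, 0.334, 0.262]]
```

Emit:
{"name": "servo_tool", "arguments": {
  "deltas": [
    [[-16, -3, -16], [-0.04, 0.067, 0.052]],
    [[-32, -6, -32], [-0.08, 0.134, 0.105]],
    [[-48, -8, -47], [-0.12, 0.2, 0.157]],
    [[-70, -12, -68], [-0.17, 0.29, 0.228]],
    [[-70, -12, -68], [-0.17, 0.29, 0.228]]
  ]
}}

```text
t: 2.35
ee_pos: [354.8, 208.4, 288.5]
orientation: [-1.258, -1.543, -0.941]
ft_force: [-0.0, 0.8, 0.3]
width: 0.5
grasp_force: 0.0
```

```bash
python3 - <<'E'
from h import *
st();plan(w(-62,113,202),ori(.26),4)
p=get_image("wrist");cv2.imwrite("pics/w1.png",p["frame"])
E
```

```text
t 2.35 unit [-64.1 120.1 288.5] F unit [ 0.8 -0.1  0.3] q [-0.23  0.4   2.17  1.06  1.53 -1.07] z axis [ 0.954  0.024 -0.299]
shift [-82.1, 5.9, 27.7] len 87 turn [-0.024, 0.044, 0.022] deg 3.1
[[-20.5, 1.5, 6.9], [-0.006, 0.011, 0.006]]
[[-41.0, 3.0, 13.9], [-0.012, 0.022, 0.011]]
[[-61.5, 4.4, 20.8], [-0.018, 0.033, 0.017]]
[[-82.1, 5.9, 27.7], [-0.024, 0.044, 0.022]]
```

View pics/w1.png

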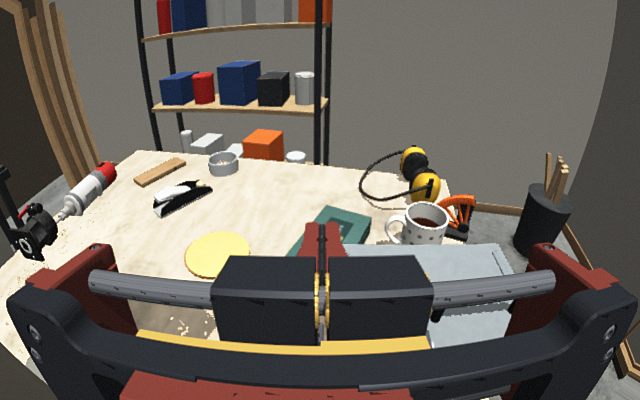

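The wrist view looks along the tool over the unit's hood (bottom right, px (450,270)), with the shut fingers in the middle (320,250). The posture is as intended.

Emit:
{"name": "servo_tool", "arguments": {
  "deltas": [
    [[-25, 2, 8], [-0.008, 0.014, 0.007]],
    [[-55, 4, 18], [-0.016, 0.028, 0.015]],
    [[-82, 6, 28], [-0.024, 0.044, 0.022]],
    [[-82, 6, 28], [-0.024, 0.044, 0.022]]
  ]
}}

```text
t: 2.73
ee_pos: [359.1, 216.7, 200.9]
orientation: [-1.252, -1.495, -0.96]
ft_force: [-0.5, 0.2, 0.5]
width: 0.6
grasp_force: 0.0
```

```bash
python3 - <<'E'
from h import *
st();plan(w(-62,80,201),ori(.26),5)
E
```

```text
t 2.73 unit [-56.6 114.5 200.9] F unit [0.3 0.4 0.5] q [-0.22  0.64  2.18  1.12  1.44 -1.27] z axis [ 0.965  0.012 -0.261]
shift [-1.5, 34.4, -5.7] len 35 turn [-0.012, 0.004, 0.005] deg 0.8
[[-0.3, 6.9, -1.1], [-0.002, 0.001, 0.001]]
[[-0.6, 13.8, -2.3], [-0.005, 0.002, 0.002]]
[[-0.9, 20.7, -3.4], [-0.007, 0.003, 0.003]]
[[-1.2, 27.6, -4.5], [-0.01, 0.003, 0.004]]
[[-1.5, 34.4, -5.7], [-0.012, 0.004, 0.005]]
```

Emit:
{"name": "servo_tool", "arguments": {
  "deltas": [
    [[0, 8, -2], [0, 0, 0]],
    [[0, 16, -4], [0, 0, 0]],
    [[0, 24, -5], [0, 0, 0]],
    [[0, 31, -5], [0, 0, 0]],
    [[0, 34, -5], [0, 0, 0]]
  ]
}}

```text
t: 3.15
ee_pos: [395.7, 217.1, 208.2]
orientation: [-1.249, -1.503, -0.969]
ft_force: [-3.5, -0.4, 2.8]
width: 0.3
grasp_force: 1.6
```

Emit:
{"name": "servo_tool", "arguments": {
  "deltas": [
    [[0, 2, 0], [0, 0, 0]],
    [[0, 4, 0], [0, 0, 0]],
    [[0, 4, 0], [0, 0, 0]]
  ]
}}

```text
t: 3.4
ee_pos: [398.9, 217.6, 206.9]
orientation: [-1.251, -1.499, -0.968]
ft_force: [-1.7, -0.7, 1.0]
width: 0.6
grasp_force: 0.6
```

```bash
python3 - <<'E'
from h import *
st()
E
```

```text
t 3.4 unit [-62.1  75.1 206.9] F unit [-0.4  1.8  1. ] q [-0.2   0.64  2.1   1.13  1.47 -1.2 ] z axis [ 0.965  0.008 -0.262]
```

Emit:
{"name": "servo_tool", "arguments": {
  "deltas": [
    [[-3, 2, 0], [0, 0, 0]],
    [[-5, 4, 0], [0, 0, 0]],
    [[-5, 4, 0], [0, 0, 0]]
  ]
}}

```text
t: 3.65
ee_pos: [403.0, 216.9, 201.2]
orientation: [-1.251, -1.498, -0.967]
ft_force: [-2.4, 0.0, 1.8]
width: 0.3
grasp_force: 1.0
```

```bash
python3 - <<'E'
from h import *
o=st();print(np.round(U.T@R.from_rotvec(o["orientation"]).as_matrix(),3))
p=get_image("scene");P,u,v=pts(p);m=(P[:,2]>192)&(P[:,2]<213)&(abs(P[:,0]-410)<50)&(abs(P[:,1]-207)<40)
q=get_image("top")
a=cv2.resize(p["frame"][150:230,200:320],(600,400),interpolation=cv2.INTER_CUBIC)
b=cv2.resize(q["frame"][170:240,210:290],(457,400),interpolation=cv2.INTER_CUBIC)
cv2.imwrite("pics/c1.png",cv2.resize(np.hstack([a,b]),(790,300)))
E
```

```text
t 3.65 unit [-63.4  71.2 201.2] F unit [0.4 2.4 1.8] q [-0.2   0.65  2.09  1.13  1.46 -1.2 ] z axis [ 0.965  0.008 -0.262]
[[ 0.261  0.011  0.965]
 [ 0.01  -1.     0.008]
 [ 0.965  0.008 -0.262]]
```

View pics/c1.png

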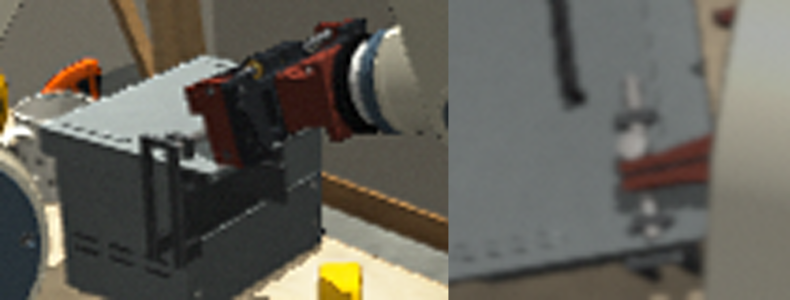

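The right half shows the fist (660,165) against the knob (632,143), which now stands next to the inner guide (640,115). The bolt is mostly drawn, so I'll push on to the stop.

Emit:
{"name": "servo_tool", "arguments": {
  "deltas": [
    [[0, 2, 0], [0, 0, 0]],
    [[0, 3, 0], [0, 0, 0]],
    [[0, 3, 0], [0, 0, 0]]
  ]
}}

```text
t: 4.0
ee_pos: [405.9, 217.4, 201.3]
orientation: [-1.252, -1.499, -0.967]
ft_force: [-2.4, -0.6, -1.1]
width: 0.6
grasp_force: 1.2
```

Emit:
{"name": "servo_tool", "arguments": {
  "deltas": [
    [[0, 2, 0], [0, 0, 0]],
    [[0, 3, 0], [0, 0, 0]],
    [[0, 3, 0], [0, 0, 0]]
  ]
}}

```text
t: 4.25
ee_pos: [406.4, 217.8, 201.3]
orientation: [-1.249, -1.499, -0.962]
ft_force: [-10.5, -7.0, 0.9]
width: 0.4
grasp_force: 5.7
```

Emit:
{"name": "servo_tool", "arguments": {
  "deltas": [
    [[2, -8, 0], [0, 0, 0]],
    [[4, -10, -20], [0, 0, 0]],
    [[4, -10, -55], [0, 0, 0]],
    [[4, -10, -92], [0, 0, 0]],
    [[4, -10, -95], [0, 0, 0]]
  ]
}}

```text
t: 4.67
ee_pos: [417.4, 123.0, 231.3]
orientation: [-1.255, -1.502, -0.973]
ft_force: [1.2, -0.3, -0.6]
width: 0.5
grasp_force: 0.0
```

```bash
python3 - <<'E'
from h import *
st();plan(w(-152,-75,122),ori(.26),5)
E
```

```text
t 4.67 unit [-158.4   72.1  231.3] F unit [-0.5 -1.1 -0.6] q [-0.38  0.61  2.01  0.97  1.59 -1.15] z axis [ 0.964  0.002 -0.264]
shift [-105.9, 145.7, 34.8] len 183 turn [-0.003, 0.008, 0.015] deg 1.0
[[-21.2, 29.1, 7.0], [-0.001, 0.002, 0.003]]
[[-42.3, 58.3, 13.9], [-0.001, 0.003, 0.006]]
[[-63.5, 87.4, 20.9], [-0.002, 0.005, 0.009]]
[[-84.7, 116.5, 27.8], [-0.002, 0.006, 0.012]]
[[-105.9, 145.7, 34.8], [-0.003, 0.008, 0.015]]
```

Emit:
{"name": "servo_tool", "arguments": {
  "deltas": [
    [[-20, 30, 3], [0, 0, 0]],
    [[-40, 60, 8], [0, 0, 0]],
    [[-62, 90, 14], [0, 0, 0.005]],
    [[-84, 120, 20], [0, 0.005, 0.01]],
    [[-106, 146, 27], [0, 0.008, 0.015]]
  ]
}}

```text
t: 5.08
ee_pos: [561.7, 151.0, 121.2]
orientation: [-1.257, -1.482, -0.964]
ft_force: [0.7, -0.1, 0.4]
width: 0.4
grasp_force: 0.0
```

Emit:
{"name": "servo_tool", "arguments": {
  "deltas": [
    [[0, 0, 0], [0, 0, 0]]
  ]
}}

```text
t: 5.17
ee_pos: [562.2, 151.8, 118.0]
orientation: [-1.257, -1.481, -0.961]
ft_force: [-2.4, -0.1, 0.5]
width: 0.6
grasp_force: 0.0
```

```bash
python3 - <<'E'
from h import *
st();plan(w(-98,-75,122),ori(.26),4)
p=get_image("wrist");cv2.imwrite("pics/w2.png",p["frame"])
E
```

```text
t 5.17 unit [-153.4  -75.4  118. ] F unit [0.3 2.4 0.5] q [-0.25  0.92  1.68  1.08  1.55 -1.08] z axis [ 0.967  0.007 -0.255]
shift [18.0, -0.1, 52.5] len 56 turn [-0.007, -0.003, -0.005] deg 0.5
[[4.5, -0.0, 13.1], [-0.002, -0.001, -0.001]]
[[9.0, -0.0, 26.3], [-0.004, -0.001, -0.003]]
[[13.5, -0.0, 39.4], [-0.006, -0.002, -0.004]]
[[18.0, -0.1, 52.5], [-0.007, -0.003, -0.005]]
```

View pics/w2.png

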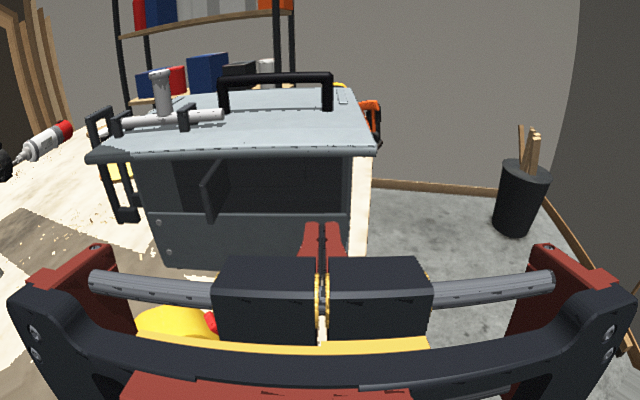

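The wrist view shows the bolt drawn clear: the knob is at (162,95) and its nose is out of the keeper at (100,130). The catch's tab is visible as a dark upright plate under the lip at (215,190). The fingertips, at (322,240), are right of it and below the lip.

```bash
python3 - <<'E'
from h import *
p=get_image("wrist");K=p["K"];T=p["pose"]
def ray(u,v):
    d=np.array([(u-K[0,2])/K[0,0],(v-K[1,2])/K[1,1]]);th=np.linalg.norm(d);e=np.array([*(d/th*np.sin(th)),np.cos(th)]);return e
for (u,v) in [(205,190),(205,200),(205,210),(205,218),(215,190),(225,180),(225,165),(210,215)]:
    e=ray(u,v);c=un(T[:3,3]);d=U.T@(T[:3,:3]@e);z=p["depth"][v,u];s=(-109-c[0])/d[0]
    print((u,v),"plane x=-109:",np.round(c+s*d,1),"depth:",np.round(c+d*z/e[2],1))
print(np.round(un(T[:3,3])))
E
```

```text
(205, 190) plane x=-109: [-109.     9.1  129.2] depth: [-107.2   10.   128.2]
(205, 200) plane x=-109: [-109.    10.9  120.9] depth: [-105.9   12.4  119. ]
(205, 210) plane x=-109: [-109.    12.7  112.3] depth: [ 3.6 67.5 38.1]
(205, 218) plane x=-109: [-109.    14.4  105. ] depth: [-68.6  34.4  76.8]
(215, 190) plane x=-109: [-109.     1.4  129.2] depth: [-93.5   8.  120.4]
(225, 180) plane x=-109: [-109.    -7.4  137. ] depth: [-69.5   7.4 116.4]
(225, 165) plane x=-109: [-109.    -9.2  148.3] depth: [-63.6   7.3 127.4]
(210, 215) plane x=-109: [-109.     9.6  107.8] depth: [-107.    10.6  106.5]
[-291.  -75.  232.]
```

Emit:
{"name": "servo_tool", "arguments": {
  "deltas": [
    [[5, 0, 14], [0, 0, 0]],
    [[10, 0, 28], [0, 0, 0]],
    [[14, 0, 42], [0, 0, 0]],
    [[18, 0, 53], [0, 0, 0]],
    [[20, 0, 53], [0, 0, 0]]
  ]
}}

```text
t: 5.68
ee_pos: [548.2, 208.8, 128.9]
orientation: [-1.253, -1.482, -0.959]
ft_force: [0.2, -0.4, 0.2]
width: 0.5
grasp_force: 0.0
```

```bash
python3 - <<'E'
from h import *
st()
E
```

```text
t 5.68 unit [-94.9 -70.8 128.9] F unit [-0.4 -0.2  0.2] q [-0.16  0.89  1.74  1.16  1.51 -1.08] z axis [ 0.967  0.011 -0.254]
```

Emit:
{"name": "servo_tool", "arguments": {
  "deltas": [
    [[3, 0, -1], [0, 0, 0]],
    [[6, 0, -2], [0, 0, 0]],
    [[9, 0, -2], [0, 0, 0]],
    [[12, 0, -3], [0, 0, 0]],
    [[14, 0, -3], [0, 0, 0]]
  ]
}}

```text
t: 6.1
ee_pos: [550.0, 206.2, 142.3]
orientation: [-1.257, -1.482, -0.961]
ft_force: [0.7, -4.7, -3.8]
width: 0.5
grasp_force: 2.0
```

Emit:
{"name": "servo_tool", "arguments": {
  "deltas": [
    [[1, 0, 0], [0, 0, 0]],
    [[2, 0, 0], [0, 0, 0]],
    [[3, 0, -1], [0, 0, 0]],
    [[4, 0, -1], [0, 0, 0]],
    [[4, 0, -1], [0, 0, 0]]
  ]
}}

```text
t: 6.52
ee_pos: [549.9, 206.8, 146.6]
orientation: [-1.255, -1.481, -0.961]
ft_force: [0.2, -3.4, -2.6]
width: 0.3
grasp_force: 1.4
```

Emit:
{"name": "servo_tool", "arguments": {
  "deltas": [
    [[1, 0, 0], [0, 0, 0]],
    [[2, 0, 0], [0, 0, 0]],
    [[3, 0, -1], [0, 0, 0]],
    [[4, 0, -1], [0, 0, 0]],
    [[4, 0, -1], [0, 0, 0]]
  ]
}}

```text
t: 6.93
ee_pos: [549.7, 207.1, 150.8]
orientation: [-1.255, -1.481, -0.961]
ft_force: [0.8, -0.2, -1.8]
width: 0.4
grasp_force: 1.2
```

Emit:
{"name": "servo_tool", "arguments": {
  "deltas": [
    [[1, 0, 0], [0, 0, 0]],
    [[2, 0, 0], [0, 0, 0]],
    [[3, 0, -1], [0, 0, 0]],
    [[3, 0, -1], [0, 0, 0]]
  ]
}}

```text
t: 7.27
ee_pos: [549.7, 206.9, 154.0]
orientation: [-1.255, -1.481, -0.961]
ft_force: [0.2, 0.4, -2.9]
width: 0.3
grasp_force: 1.1
```

Emit:
{"name": "servo_tool", "arguments": {
  "deltas": [
    [[1, 0, 0], [0, 0, 0]],
    [[2, 0, -0.5], [0, 0, 0]],
    [[2, 0, -0.5], [0, 0, 0]]
  ]
}}

```text
t: 7.52
ee_pos: [549.7, 206.9, 156.0]
orientation: [-1.255, -1.481, -0.961]
ft_force: [-0.4, -0.0, -2.2]
width: 0.5
grasp_force: 1.1
```

Emit:
{"name": "servo_tool", "arguments": {
  "deltas": [
    [[1, 0, 0], [0, 0, 0]],
    [[2, 0, -0.5], [0, 0, 0]],
    [[2, 0, -0.5], [0, 0, 0]]
  ]
}}

```text
t: 7.77
ee_pos: [549.6, 206.9, 156.9]
orientation: [-1.257, -1.482, -0.96]
ft_force: [0.5, 3.6, -10.6]
width: 0.6
grasp_force: 4.5
```

Emit:
{"name": "servo_tool", "arguments": {
  "deltas": [
    [[-9, 0, 2], [0, 0, 0]],
    [[-22, 0, 8], [0, 0, 0]],
    [[-35, 0, 20], [0, 0, 0]],
    [[-35, 20, 20], [0, 0, 0]],
    [[-35, 30, 20], [0, 0, 0]]
  ]
}}

```text
t: 8.18
ee_pos: [578.3, 222.6, 117.7]
orientation: [-1.255, -1.479, -0.962]
ft_force: [0.1, -0.4, 0.5]
width: 0.5
grasp_force: 0.0
```

```bash
python3 - <<'E'
from h import *
st();plan(w(-88,-20,117),ori(.26),3)
p=get_image("wrist");cv2.imwrite("pics/w3.png",p["frame"][60:330,100:500])
E
```

```text
t 8.18 unit [ -86.2 -102.7  117.7] F unit [-0.4 -0.1  0.5] q [-0.13  0.93  1.68  1.18  1.5  -1.05] z axis [ 0.968  0.008 -0.252]
shift [-1.6, -82.7, -0.9] len 83 turn [-0.008, -0.005, -0.005] deg 0.6
[[-0.5, -27.6, -0.3], [-0.003, -0.002, -0.002]]
[[-1.1, -55.1, -0.6], [-0.005, -0.003, -0.004]]
[[-1.6, -82.7, -0.9], [-0.008, -0.005, -0.005]]
```

View pics/w3.png

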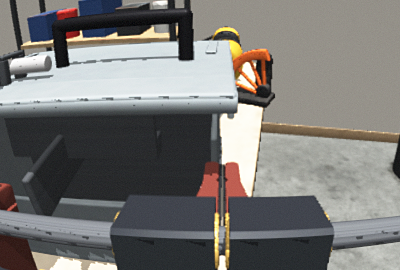

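I moved 30 mm the wrong way sideways, but touched nothing. The picture shows the hood resting raised, with the tab at crop (45,180) still left of the fingers. Now I'll move left towards it.

```bash
python3 - <<'E'
from h import *
p=get_image("wrist");K=p["K"];T=p["pose"]
for (u,v) in [(130,235),(130,245),(135,255),(145,220),(145,240),(155,210),(155,230)]:
    d=np.array([(u-K[0,2])/K[0,0],(v-K[1,2])/K[1,1]]);th=np.linalg.norm(d);e=np.array([*(d/th*np.sin(th)),np.cos(th)])
    print((u,v),np.round(un(T[:3,3]+T[:3,:3]@e*p["depth"][v,u]/e[2]),1))
E
```

```text
(130, 235) [-99.5   8.6 129.6]
(130, 245) [-104.9    6.8  126.4]
(135, 255) [-103.1    8.   117.1]
(145, 220) [-80.7   8.1 127.5]
(145, 240) [-87.8   8.3 116.8]
(155, 210) [-67.1   7.4 126.4]
(155, 230) [-74.    7.9 114.7]
```

Emit:
{"name": "servo_tool", "arguments": {
  "deltas": [
    [[-1, -25, 0], [0, 0, 0]],
    [[-2, -50, 0], [0, 0, 0]],
    [[-2, -72, 0], [0, 0, 0]],
    [[-2, -82, -1], [0, 0, 0]],
    [[-2, -82, -1], [0, 0, 0]]
  ]
}}

```text
t: 8.7
ee_pos: [495.1, 206.4, 118.0]
orientation: [-1.256, -1.479, -0.961]
ft_force: [0.5, 0.9, -1.4]
width: 0.3
grasp_force: 0.0
```

```bash
python3 - <<'E'
from h import *
st()
E
```

```text
t 8.7 unit [-88.7 -18.1 118. ] F unit [ 0.8 -0.7 -1.4] q [-0.18  0.88  1.86  1.15  1.47 -1.18] z axis [ 0.967  0.008 -0.253]
```

Emit:
{"name": "servo_tool", "arguments": {
  "deltas": [
    [[0, -5, 0], [0, 0, 0]],
    [[0, -10, 0], [0, 0, 0]],
    [[0, -13, 0], [0, 0, 0]],
    [[0, -16, 1], [0, 0, 0]],
    [[0, -16, 1], [0, 0, 0]]
  ]
}}

```text
t: 9.12
ee_pos: [480.6, 205.2, 117.3]
orientation: [-1.255, -1.481, -0.961]
ft_force: [-0.6, 1.0, -0.4]
width: 0.3
grasp_force: 0.0
```

Emit:
{"name": "servo_tool", "arguments": {
  "deltas": [
    [[0, -1.5, 0.5], [0, 0, 0]],
    [[0, -3, 1], [0, 0, 0]],
    [[0, -4, 1.5], [0, 0, 0]],
    [[0, -4, 1.5], [0, 0, 0]]
  ]
}}

```text
t: 9.45
ee_pos: [478.1, 205.7, 117.1]
orientation: [-1.257, -1.482, -0.964]
ft_force: [5.0, 0.7, -0.3]
width: 0.7
grasp_force: 2.4
```

Emit:
{"name": "servo_tool", "arguments": {
  "deltas": [
    [[0, -1.5, 0.5], [0, 0, 0]],
    [[0, -3, 1], [0, 0, 0]],
    [[0, -4.5, 1.5], [0, 0, 0]],
    [[0, -6, 2.5], [0, 0, 0]],
    [[0, -6, 2.5], [0, 0, 0]]
  ]
}}

```text
t: 9.87
ee_pos: [471.5, 207.3, 116.8]
orientation: [-1.256, -1.481, -0.964]
ft_force: [4.7, 1.8, 1.7]
width: 0.6
grasp_force: 2.4
```

Emit:
{"name": "servo_tool", "arguments": {
  "deltas": [
    [[0, -1.5, 0.5], [0, 0, 0]],
    [[0, -3, 1], [0, 0, 0]],
    [[0, -4, 1.5], [0, 0, 0]],
    [[0, -4, 1.5], [0, 0, 0]]
  ]
}}

```text
t: 10.2
ee_pos: [467.5, 208.2, 116.5]
orientation: [-1.256, -1.481, -0.964]
ft_force: [5.4, 3.0, 1.0]
width: 0.5
grasp_force: 2.8
```

Emit:
{"name": "servo_tool", "arguments": {
  "deltas": [
    [[0, -1.5, 0.5], [0, 0, 0]],
    [[0, -3, 1], [0, 0, 0]],
    [[0, -4.5, 1.5], [0, 0, 0]],
    [[0, -6, 2.5], [0, 0, 0]],
    [[0, -6, 2.5], [0, 0, 0]]
  ]
}}

```text
t: 10.62
ee_pos: [460.9, 209.4, 115.9]
orientation: [-1.256, -1.481, -0.964]
ft_force: [4.8, 2.6, 1.0]
width: 0.4
grasp_force: 2.4
```

Emit:
{"name": "servo_tool", "arguments": {
  "deltas": [
    [[0, -1.5, 0.5], [0, 0, 0]],
    [[0, -3, 1], [0, 0, 0]],
    [[0, -4, 1.5], [0, 0, 0]],
    [[0, -4, 1.5], [0, 0, 0]]
  ]
}}

```text
t: 10.95
ee_pos: [456.9, 210.3, 115.5]
orientation: [-1.256, -1.481, -0.964]
ft_force: [5.7, 2.5, 1.5]
width: 0.7
grasp_force: 2.8
```

Emit:
{"name": "servo_tool", "arguments": {
  "deltas": [
    [[0, -1.5, 0.5], [0, 0, 0]],
    [[0, -3, 1], [0, 0, 0]],
    [[0, -3, 1], [0, 0, 0]]
  ]
}}

```text
t: 11.2
ee_pos: [453.8, 210.7, 115.2]
orientation: [-1.256, -1.481, -0.964]
ft_force: [5.9, 3.6, 0.6]
width: 0.4
grasp_force: 2.9
```

Now fine steps until the stop is felt.

Emit:
{"name": "servo_tool", "arguments": {
  "deltas": [
    [[0, -1, 0.5], [0, 0, 0]],
    [[0, -1.5, 0.5], [0, 0, 0]],
    [[0, -1.5, 0.5], [0, 0, 0]]
  ]
}}

```text
t: 11.45
ee_pos: [452.5, 210.9, 115.0]
orientation: [-1.256, -1.482, -0.964]
ft_force: [5.7, 4.5, -0.1]
width: 0.5
grasp_force: 3.1
```

Emit:
{"name": "servo_tool", "arguments": {
  "deltas": [
    [[0, -1, 0.5], [0, 0, 0]],
    [[0, -1.5, 0.5], [0, 0, 0]],
    [[0, -1.5, 0.5], [0, 0, 0]]
  ]
}}

```text
t: 11.7
ee_pos: [451.4, 211.1, 115.0]
orientation: [-1.257, -1.482, -0.965]
ft_force: [7.9, 4.0, 0.7]
width: 0.4
grasp_force: 4.0
```

Emit:
{"name": "servo_tool", "arguments": {
  "deltas": [
    [[0, -0.7, 0], [0, 0, 0]],
    [[0, -1.2, 0], [0, 0, 0]],
    [[0, -1.2, 0], [0, 0, 0]]
  ]
}}

```text
t: 11.95
ee_pos: [451.4, 210.9, 115.0]
orientation: [-1.258, -1.482, -0.967]
ft_force: [10.6, 7.0, 0.5]
width: 0.3
grasp_force: 5.9
```

The catch is at its firm stop with about 12 N on it, below the limit. Next I back off and get under the lip again.

Emit:
{"name": "servo_tool", "arguments": {
  "deltas": [
    [[0, 10, 0], [0, 0, 0]],
    [[0, 25, -2], [0, 0, 0]],
    [[2, 40, -6], [0, 0, 0]],
    [[14, 47, -12], [0, 0, 0]],
    [[25, 50, -17], [0, 0, 0]]
  ]
}}

```text
t: 12.37
ee_pos: [500.0, 209.4, 143.0]
orientation: [-1.255, -1.482, -0.96]
ft_force: [0.4, 1.2, 0.4]
width: 0.2
grasp_force: 0.0
```

```bash
python3 - <<'E'
from h import *
o=st()
for a,b in[((-96,-27,164),.28),((-92,-27,180),.33),((-88,-27,193),.38),((-80,-27,210),.45)]:plan(w(*a),ori(b),1,o)
E
```

```text
t 12.37 unit [-86.5 -23.4 143. ] F unit [ 1.2 -0.5  0.4] q [-0.18  0.83  1.86  1.15  1.49 -1.14] z axis [ 0.967  0.01  -0.254]
shift [17.9, 3.4, -14.5] len 23 turn [-0.01, -0.023, -0.004] deg 1.5
[[17.9, 3.4, -14.5], [-0.01, -0.023, -0.004]]
shift [34.4, 3.4, -14.7] len 38 turn [-0.01, -0.073, -0.004] deg 4.2
[[34.4, 3.4, -14.7], [-0.01, -0.073, -0.004]]
shift [48.0, 3.3, -14.1] len 50 turn [-0.01, -0.123, -0.004] deg 7.1
[[48.0, 3.3, -14.1], [-0.01, -0.123, -0.004]]
shift [66.5, 3.3, -10.7] len 67 turn [-0.01, -0.193, -0.003] deg 11.1
[[66.5, 3.3, -10.7], [-0.01, -0.193, -0.003]]
```

Emit:
{"name": "servo_tool", "arguments": {
  "deltas": [
    [[6, 3, -9], [0, 0, 0]],
    [[12, 3, -14], [0, -0.01, 0]],
    [[15, 3, -14], [0, -0.02, 0]],
    [[18, 3, -14], [0, -0.023, 0]],
    [[18, 3, -14], [0, -0.023, 0]]
  ]
}}

```text
t: 12.78
ee_pos: [503.9, 200.8, 164.4]
orientation: [-1.271, -1.5, -0.95]
ft_force: [-0.1, -0.3, 0.1]
width: 0.5
grasp_force: 0.2
```

Emit:
{"name": "servo_tool", "arguments": {
  "deltas": [
    [[2, 0, 0], [0, -0.005, 0]],
    [[4, 0, 0], [0, -0.01, 0]],
    [[4, 0, 0], [0, -0.01, 0]]
  ]
}}

```text
t: 13.03
ee_pos: [503.6, 202.2, 167.8]
orientation: [-1.277, -1.507, -0.944]
ft_force: [0.3, -2.8, -1.9]
width: 0.6
grasp_force: 1.1
```

```bash
python3 - <<'E'
from h import *
o=st()
for a,b in[((-92,-27,180),.33),((-87,-27,194),.38),((-80,-27,210),.45),((-70,-27,225),.55),((-60,-27,240),.65),((-50,-27,252),.75),((-41,-27,261),.85)]:plan(w(*a),ori(b),1,o)
E
```

```text
t 13.03 unit [-94.2 -25.7 167.8] F unit [-2.8  0.2 -1.9] q [-0.18  0.77  1.86  1.12  1.48 -1.09] z axis [ 0.958  0.009 -0.286]
shift [12.3, 1.2, -1.4] len 12 turn [-0.009, -0.04, -0.004] deg 2.4
[[12.3, 1.2, -1.4], [-0.009, -0.04, -0.004]]
shift [27.2, 1.2, -0.6] len 27 turn [-0.009, -0.09, -0.004] deg 5.2
[[27.2, 1.2, -0.6], [-0.009, -0.09, -0.004]]
shift [44.5, 1.1, 1.5] len 45 turn [-0.009, -0.16, -0.003] deg 9.2
[[44.5, 1.1, 1.5], [-0.009, -0.16, -0.003]]
shift [61.8, 1.1, 6.8] len 62 turn [-0.009, -0.26, -0.003] deg 14.9
[[61.8, 1.1, 6.8], [-0.009, -0.26, -0.003]]
shift [79.0, 1.1, 12.1] len 80 turn [-0.01, -0.36, -0.002] deg 20.6
[[79.0, 1.1, 12.1], [-0.01, -0.36, -0.002]]
shift [93.3, 1.1, 18.3] len 95 turn [-0.01, -0.46, -0.002] deg 26.4
[[93.3, 1.1, 18.3], [-0.01, -0.46, -0.002]]
shift [104.5, 1.1, 24.3] len 107 turn [-0.01, -0.56, -0.001] deg 32.1
[[104.5, 1.1, 24.3], [-0.01, -0.56, -0.001]]
```

Emit:
{"name": "servo_tool", "arguments": {
  "deltas": [
    [[5, 1, -1], [0, -0.015, 0]],
    [[10, 1, -1], [0, -0.032, 0]],
    [[15, 1, -1], [0, -0.05, 0]],
    [[21, 1, -1], [0, -0.07, 0]],
    [[27, 1, -1], [0, -0.09, 0]]
  ]
}}

```text
t: 13.45
ee_pos: [503.5, 209.4, 194.5]
orientation: [-1.336, -1.577, -0.896]
ft_force: [-1.2, 1.6, -4.4]
width: 0.8
grasp_force: 1.8
```

Emit:
{"name": "servo_tool", "arguments": {
  "deltas": [
    [[6, 0, 0], [0, -0.025, 0]],
    [[12, 0, 0], [0, -0.05, 0]],
    [[18, 0, 1], [0, -0.075, 0]],
    [[24, 0, 1], [0, -0.1, 0]],
    [[24, 0, 1], [0, -0.1, 0]]
  ]
}}

```text
t: 13.87
ee_pos: [503.1, 219.5, 218.3]
orientation: [-1.398, -1.656, -0.845]
ft_force: [-0.9, -0.2, 0.5]
width: 0.2
grasp_force: 0.0
```

```bash
python3 - <<'E'
from h import *
o=st()
for a,b in[((-70,-27,225),.55),((-60,-27,240),.65),((-50,-27,252),.75),((-41,-27,261),.85)]:plan(w(*a),ori(b),1,o)
E
```

```text
t 13.87 unit [-77.1 -28.1 218.3] F unit [-0.   0.9  0.5] q [-0.11  0.57  1.88  1.05  1.37 -0.9 ] z axis [ 0.886  0.007 -0.463]
shift [9.2, -1.0, 3.2] len 10 turn [-0.007, -0.069, 0.002] deg 4.0
[[9.2, -1.0, 3.2], [-0.007, -0.069, 0.002]]
shift [27.1, -1.0, 5.1] len 28 turn [-0.007, -0.169, 0.002] deg 9.7
[[27.1, -1.0, 5.1], [-0.007, -0.169, 0.002]]
shift [42.4, -0.9, 8.4] len 43 turn [-0.007, -0.269, 0.003] deg 15.4
[[42.4, -0.9, 8.4], [-0.007, -0.269, 0.003]]
shift [54.5, -0.9, 12.2] len 56 turn [-0.007, -0.369, 0.003] deg 21.1
[[54.5, -0.9, 12.2], [-0.007, -0.369, 0.003]]
```

Emit:
{"name": "servo_tool", "arguments": {
  "deltas": [
    [[6, 0, 1], [0, -0.04, 0]],
    [[12, 0, 2], [0, -0.08, 0]],
    [[18, 0, 3], [0, -0.12, 0]],
    [[25, 0, 5], [0, -0.16, 0]],
    [[32, 0, 6], [0, -0.2, 0]]
  ]
}}

```text
t: 14.28
ee_pos: [499.6, 238.4, 241.9]
orientation: [-1.526, -1.802, -0.721]
ft_force: [1.3, 1.1, -5.3]
width: 0.4
grasp_force: 1.7
```

Emit:
{"name": "servo_tool", "arguments": {
  "deltas": [
    [[6, 0, 2], [0, -0.03, 0]],
    [[12, 0, 3], [0, -0.06, 0]],
    [[18, 0, 4], [0, -0.1, 0]],
    [[24, 0, 6], [0, -0.14, 0]],
    [[24, 0, 6], [0, -0.14, 0]]
  ]
}}

```text
t: 14.7
ee_pos: [496.5, 259.2, 258.5]
orientation: [-1.607, -1.906, -0.631]
ft_force: [-0.3, 0.4, 1.1]
width: 0.7
grasp_force: 0.0
```

```bash
python3 - <<'E'
from h import *
o=st()
p=get_image("scene");cv2.imwrite("pics/s2.png",cv2.resize(p["frame"][90:290,180:460],None,fx=2.5,fy=2.5,interpolation=cv2.INTER_CUBIC))
E
```

```text
t 14.7 unit [-36.8 -27.9 258.5] F unit [0.5 0.2 1.1] q [ 0.07  0.36  1.87  0.83  1.17 -0.53] z axis [ 0.682  0.007 -0.731]
```

View pics/s2.png

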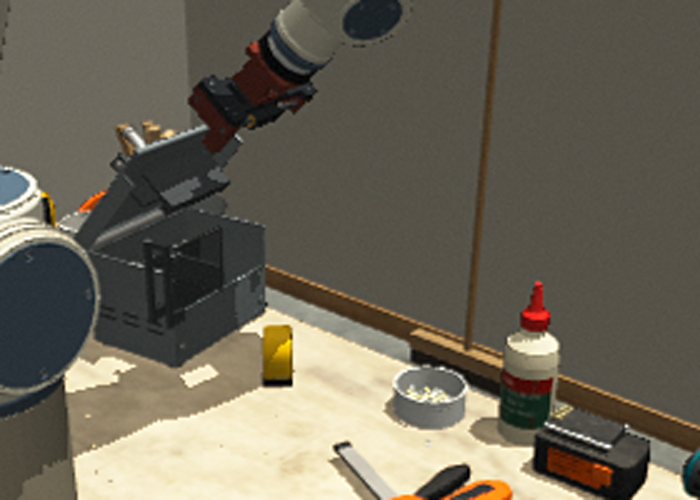

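The hood is open to about 45–50° (sheet from px (90,235) up to (215,130)), the fingers touch it lightly, and the bystanders are unmoved. I'll retreat and then check that it stays up.

Emit:
{"name": "servo_tool", "arguments": {
  "deltas": [
    [[-8, 0, 0], [0, 0, 0]],
    [[-14, 0, -15], [0, 0, 0]],
    [[-16, 0, -45], [0, 0, 0]],
    [[-16, 0, -80], [0, 0, 0]],
    [[-16, 0, -110], [0, 0, 0]]
  ]
}}

```text
t: 15.17
ee_pos: [510.7, 170.7, 325.6]
orientation: [-1.608, -1.899, -0.627]
ft_force: [-0.0, -0.6, -0.5]
width: 0.1
grasp_force: 0.0
```

Emit:
{"name": "servo_tool", "arguments": {
  "deltas": [
    [[0, 0, -20], [0, 0, 0]],
    [[0, 0, -40], [0, 0, 0]],
    [[0, 0, -40], [0, 0, 0]],
    [[0, 0, -40], [0, 0, 0]],
    [[0, 0, -40], [0, 0, 0]]
  ]
}}

```text
t: 15.58
ee_pos: [515.1, 145.6, 353.5]
orientation: [-1.609, -1.9, -0.626]
ft_force: [0.7, -0.6, -0.5]
width: 0.2
grasp_force: 0.0
```

```bash
python3 - <<'E'
from h import *
o=st()
for n in("top","scene"):
    p=get_image(n);P,u,v=pts(p);Q=(P-O)@U
    m=(abs(Q[:,1])<100)&(Q[:,2]>165)&(Q[:,2]<320)&(Q[:,0]>-80)&(Q[:,0]<150);A=Q[m]
    print(n,m.sum());
    if m.sum()>30:
        k=np.polyfit(A[:,0],A[:,2],1);r=abs(A[:,2]-np.polyval(k,A[:,0]));
        for _ in range(4):
            g=r<np.percentile(r,70);k=np.polyfit(A[g,0],A[g,2],1);r=abs(A[:,2]-np.polyval(k,A[:,0]))
        print("angle",np.arctan(-k[0]),"top pt",np.round(A[np.argsort(A[:,2])[-5]]))
E
```

```text
t 15.58 unit [-151.9  -27.9  353.5] F unit [-0.7 -0.5 -0.5] q [-0.13  0.27  1.74  0.71  1.45 -0.51] z axis [ 0.683  0.01  -0.73 ]
top 2948
angle 0.8556609596389368 top pt [ 20.  49. 294.]
scene 1133
angle 0.8700183536329215 top pt [ 22.  45. 289.]
```

The hood stands at about 0.86 rad, above the 0.65 needed. The arm is clear of everything, so I'm handing in.

```bash
python3 -c "
from workcell import close_job
print(close_job())"
```

```text
the job is handed in; nothing more can be done
None
```

The hood is open and stays up by itself at about 0.86 rad (0.65 was needed). The bolt and catch were each taken to their firm stops in the order asked, nothing was forced, the other things on the bench look undisturbed, and I handed the job in at about 16 s.

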